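# Clear the shot and take the recipe photo

## Task

The plate of tomatoes is ready for its recipe photo, but one of the three condiments (wooden pepper mill, clear spice jar or dark spice jar) has been left standing between the camera and the plate: stand that one upright on the free worktop well out of the picture, for instance beside the camera, and leave the other two, the food and the camera where they are. Then take the picture with the red shutter button on the camera: press it gently to its halfway stop, hold it there for about a second while the camera focuses, then press it fully down and let it come up again.

Things in the scene. Friction and masses are not known exactly. Their poses are not given: they have to be found in the camera images.
- camera: Black camera on a table tripod, fixed. Origin on the worktop under it; own z up, own -x the way it looks (level), own +y its right-hand side with grip and shutter button. Body 128 mm wide, pitched 30 deg down; feet at own (112,0), (-29,81), (-29,-81) mm. In the picture is what stands at own x below -0.04 m and within 110 mm either side of own y = 0.
- lens_front (a point): Centre of the front of the lens (62 mm diameter), about 185 mm above the worktop and 68 mm ahead of the camera's origin.
- light_top (a point): Middle of the upper front edge of the flat light panel on the camera's top (112 mm wide in own y, 13 mm thick), about 325 mm above the worktop. It leans 30 deg forward like the camera. Its face is 31 mm behind the shutter button's axis and its edge rises 56 mm above the button's top along that axis, so a gripper straight above the button would strike it.
- shutter_top (a point): Centre of the top of the red shutter button, a 20 mm disc standing about 12 mm proud of the camera's top. Moves with the button; own z is the button's axis, pointing out of the camera: 30 deg from vertical, leaning the way the camera looks. Pressed along -z.
- cap (a joint): First stage of the shutter button, metres along the button's axis: 0 is up, 0.004 is the halfway stop. Sprung: it begins to move at 1 N and reaches the stop at 2.5 N.
- release (a joint): Second stage of the shutter button (cap and all), metres: 0 until the cap is at its halfway stop and the push exceeds 6 N, then 0.004 when fully down, at 8 N. Total travel of the button is thus 8 mm. Both stages spring back by themselves.
- plate: White plate, 184 mm diameter, 16 mm high, fixed, origin under its centre; about 340 mm ahead of the camera. It carries the food.
- tomato_a: Large red tomato on the plate, 71 mm, origin at its underside.
- tomato_b: Smaller red tomato on the plate, 65 mm, origin at its underside.
- garlic: Garlic bulb on the plate, 50 mm wide, 48 mm high, origin at its underside.
- pepper_mill: Dark wooden pepper mill, round, 170 mm high, foot 58 mm wide up to 122 mm height, then a head 49 mm wide from 123 to 159 mm with a 12 mm metal knob on top; 0.18 kg; origin at the centre of its underside, own z up.
- clear_jar: Clear glass spice jar with a paper label and a brown-black cap, round, 42 mm wide, cap 44 mm, 105 mm high; 0.11 kg; origin at the centre of its underside, own z up.
- dark_jar: Dark, nearly black spice jar with a dark lid, round, 44 mm wide (lid 41 mm), 96 mm high; 0.12 kg, standing on the worktop (others like it are up on the wall rack and play no part); origin at the centre of its underside, own z up.
Things that resemble listed ones, but are neither listed nor needed, are in the scene too. Of the things that look like the pepper_mill, the largest one is meant.

How it is judged:
By the outcome, as a careful person would: the job done as asked, in the order asked, and still so for the second after the job is handed in, with the robot touching nothing.
It also fails if it takes over 54 s, if anything falls off the work surface, if the arm or the gripper's body presses on something with over 40 N, if the wrist force passes 120 N, or if a joint passes its speed limit or range.

## Robot

A 7-joint arm with a two-finger parallel gripper is mounted at the origin on a cart in front of the work surface, level with it; the furniture and walls round the work are solid. World frame = base frame: x ahead of the robot, y to its left, z up, the work surface at z = 0. Lengths are in m, angles in rad, forces in N, time in s.
With the tool pointing down it reaches from about 0.375 to 0.925 m from the base axis. Payload 3.1 kg.
Tool frame: the origin (TCP) lies between the finger pads; the fingertips stand 19 mm ahead of it and the grasp point (between the pads) is the TCP; z points along the fingers, y is the direction in which the jaws open and shut (so a half turn about z gives the same grasp; the last joint's range is limited). The gripper opens to 85 mm and grips with 20 to 120 N. Pads are 22 mm wide; open, the fingers measure 114 mm over their backs; the gripper's body (76 mm by 85 mm) begins 54 mm behind the grasp point. The pads swing forward as they close: fully open they stand 13 mm farther back than shut.
Start: joints at [1.14, 0.383, 0.044, 1.598, -0.018, 1.161, -0.05], TCP at [0.212, -0.614, 0.25] pointing down, gripper open.
Joint ranges: [-2.61, 2.61], [-0.41, 2.15], [-1.48, 1.57], [0, 2.5], [-1.57, 4.71], [0.05, 1.97], [-2.85, 2.85]. Speed limits (rad/s): [2.79, 2.79, 3.14, 3.14, 3.14, 3.14, 3.14].

## Interface

Orientations are given as a unit quaternion [x, y, z, w].
In Python, from bench import move_ptp, movel, move_j, move_gripper, pause, inverse_kinematics, read_camera, camera_params, MotionError, sign_off, look_for, tip_of, read_time_s, read_qpos, read_joint_vel, read_effort, read_eef_pos, read_tcp_rot, read_ft_force, read_ft_torque, read_finger_gap gives the robot as it stands. Calls block until the motion is done:
- move_ptp(position, orientation): joint-space move of the TCP to a pose.
- movel(position, orientation=None, speed=0.15): straight line of the TCP; orientation=None keeps the orientation; speed is the mean speed in m/s.
- move_j(angles): joint-space move.
- move_gripper(opening, effort=None): finger opening in m; effort is the grip in N (None keeps the last); returns when the fingers have stopped.
- pause(seconds).
- inverse_kinematics(position, orientation): joint angles nearest the present ones, or None.
- read_camera(name): name is "scene" or "top"; returns the picture (400x640x3 uint8, red, green, blue); there is no depth.
- camera_params(name): a dict with "K" (3x3 intrinsics, pixels), "camera_from_world" (4x4, takes a point from world to camera coordinates). Camera axes: x right, y down, z forward; pixel columns grow to the right and rows downward; lengths in m; the calibration is good to about 2 mm. A picture is of the moment at which its call begins. camera_params takes no time and is no camera call.
A pose or a line that the arm cannot do raises MotionError and nothing moves.
- sign_off(): hands the job in, once; it reports no verdict.
Trained networks look in the newest picture that a camera, given by its name, has taken for a name from the list of things; names that differ only in an ending like _2 or _b are one class to them, and where a whole thing is asked for, a point or a joint stands for the part that bears it (a point fixed in the world has none). Each returns a list of dicts, best first, with "confidence" (0 to 1); they miss things now and then, are a little off and sometimes report something else, mostly with a low value. They report only what shows in the picture. A call takes as long as a camera call. They do not tell look-alikes from the thing itself.
- look_for(camera, name): "at" ([column, row] in pixels, amid what is visible of it).
- tip_of(camera, name): "at" ([column, row] in pixels: a listed point, or the origin of a listed thing).
Readings, each from a call of its own:
- read_time_s(): time.
- read_qpos(): joint angles.
- read_joint_vel(): joint speeds.
- read_effort(): joint torques, N m.
- read_eef_pos(): TCP position.
- read_tcp_rot(): TCP orientation.
- read_ft_force(): force on the tool from outside, world axes, zero at the start.
- read_ft_torque(): the same for the moment, N m.
- read_finger_gap(): finger opening in m.
Only numpy, scipy, OpenCV 4.12 (cv2) and the standard library are available. Lean on these libraries where they do the work, as an engineer would, in place of code of your own. Each camera call takes 0.05 s, during which the arm holds its last target. There are 200 camera calls.

## Working session

There is one attempt and no reset: what is moved stays moved. The work goes in short steps, each a Python script; the robot and the scene stay as the last script left them, time stands still between calls to the robot, and variables do not carry over. Pictures are saved under pics/ and viewed, about 8 in all and at most 12, crops included, and the job is handed in when it is done.

```bash
mkdir -p pics; cat > h.py <<'E'
import numpy as np, cv2, json
from bench import *
from scipy.spatial.transform import Rotation as R
def snap(c,fn):
    im=read_camera(c); cv2.imwrite('pics/'+fn,cv2.cvtColor(im,cv2.COLOR_RGB2BGR)); return im
def ray(c,px):
    p=camera_params(c);K=np.array(p['K']);T=np.array(p['camera_from_world'])
    d=T[:3,:3].T@np.linalg.inv(K)@np.array([px[0],px[1],1.]);o=-T[:3,:3].T@T[:3,3];return o,d/np.linalg.norm(d)
def onz(c,px,z):
    o,d=ray(c,px);return o+d*(z-o[2])/d[2]
def tri(a,b):
    o1,d1=ray('scene',a);o2,d2=ray('top',b)
    s=np.linalg.lstsq(np.c_[d1,-d2],o2-o1,rcond=None)[0];p,q=o1+s[0]*d1,o2+s[1]*d2
    return (p+q)/2,np.linalg.norm(p-q)
def proj(c,X):
    p=camera_params(c);K=np.array(p['K']);T=np.array(p['camera_from_world']);v=K@(T[:3,:3]@X+T[:3,3]);return v[:2]/v[2]
E
cat > a.py <<'E'
from h import *
np.set_printoptions(precision=3,suppress=True)
for c in('scene','top'): snap(c,c+'0.png'); print(c,ray(c,(320,200)))
for n in['camera','lens_front','light_top','shutter_top','plate','pepper_mill','clear_jar','dark_jar','tomato_a']:
    for c in('scene','top'):
        print(n,c,[(np.round(d['at']),round(d['confidence'],2),onz(c,d['at'],0)) for d in tip_of(c,n)[:4]])
print(read_time_s(),read_qpos())
E
python3 a.py
```

```text
scene (array([ 0.342, -0.592,  1.103]), array([ 0.216,  0.571, -0.792]))
top (array([0.416, 0.115, 1.369]), array([ 0.171, -0.011, -0.985]))
camera scene [(array([283., 172.]), 0.86, array([0.575, 0.328, 0.   ])), (array([268., 222.]), 0.74, array([0.492, 0.177, 0.   ])), (array([279., 143.]), 0.72, array([0.597, 0.439, 0.   ]))]
camera top [(array([246., 223.]), 0.75, array([0.57 , 0.333, 0.   ])), (array([356., 268.]), 0.28, array([ 0.439, -0.02 ,  0.   ]))]
lens_front scene []
lens_front top [(array([260., 219.]), 0.69, array([0.584, 0.291, 0.   ]))]
light_top scene [(array([275.,  94.]), 0.91, array([0.645, 0.653, 0.   ]))]
light_top top [(array([244., 216.]), 0.94, array([0.594, 0.34 , 0.   ]))]
shutter_top scene [(array([255., 115.]), 0.47, array([0.562, 0.577, 0.   ]))]
shutter_top top [(array([241., 237.]), 0.53, array([0.525, 0.345, 0.   ]))]
plate scene [(array([265., 280.]), 0.86, array([0.441, 0.018, 0.   ]))]
plate top [(array([344., 270.]), 0.76, array([0.432, 0.017, 0.   ]))]
pepper_mill scene [(array([324., 208.]), 0.97, array([0.644, 0.174, 0.   ])), (array([339., 180.]), 0.87, array([0.715, 0.252, 0.   ])), (array([270., 222.]), 0.61, array([0.497, 0.175, 0.   ]))]
pepper_mill top [(array([293., 248.]), 0.79, array([0.495, 0.18 , 0.   ])), (array([290., 203.]), 0.66, array([0.639, 0.194, 0.   ])), (array([272., 182.]), 0.53, array([0.706, 0.256, 0.   ]))]
clear_jar scene [(array([265., 284.]), 0.45, array([0.437, 0.008, 0.   ]))]
clear_jar top []
dark_jar scene []
dark_jar top []
tomato_a scene [(array([267., 265.]), 0.81, array([0.456, 0.057, 0.   ]))]
tomato_a top [(array([336., 264.]), 0.88, array([0.451, 0.043, 0.   ])), (array([355., 267.]), 0.76, array([ 0.443, -0.018,  0.   ]))]
1.0 [ 1.14   0.383  0.044  1.598 -0.018  1.161 -0.05 ]
```

```bash
python3 -c "
import cv2
for c,(x,y,w,h) in {'scene':(130,60,360,270),'top':(140,100,360,270)}.items():
    i=cv2.imread(f'pics/{c}0.png'); cv2.imwrite(f'pics/{c}0c.png',cv2.resize(i[y:y+h,x:x+w],(800,600),interpolation=cv2.INTER_CUBIC))"
```

```text
(no output)
```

View pics/scene0c.png

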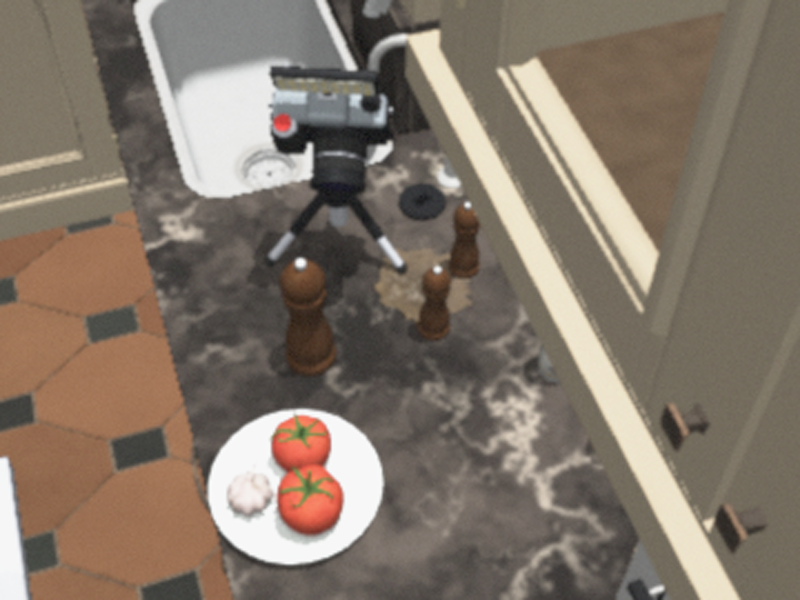

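View pics/top0c.png

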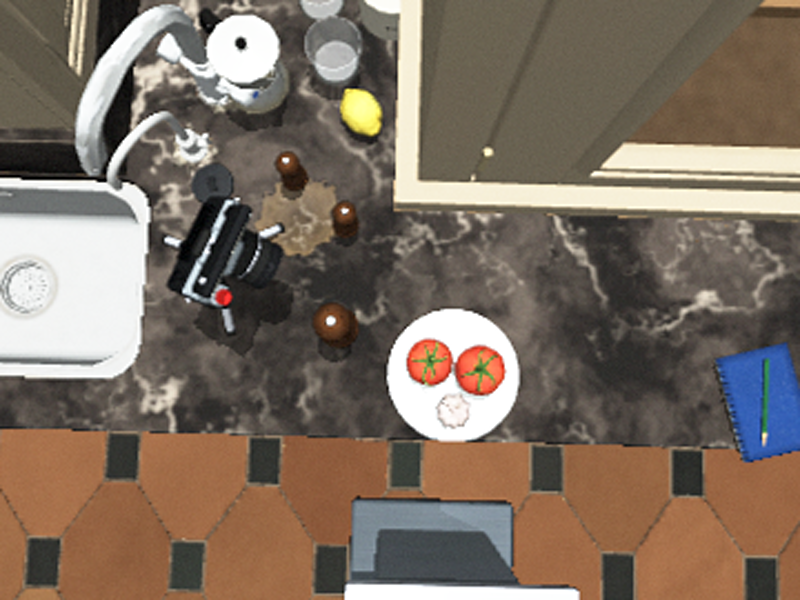

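The top and scene pictures agree. The large pepper mill (scene ≈ 269,222; top ≈ 293,248) stands on the camera–plate line, with two small look-alikes to one side. The jars are not in the line of sight. The red button is at scene (257,115) and top (240,234). Next I compute the geometry and check reachability.

```bash
cat > b.py <<'E'
from h import *
np.set_printoptions(precision=3,suppress=True)
S,e=tri((257.4,115.4),(240.4,233.7)); L,e2=tri((275,94),(244,216)); print('shutter',S,e,'light',L,e2)
# red centroid
for c in('scene','top'):
    i=cv2.cvtColor(cv2.imread(f'pics/{c}0.png'),cv2.COLOR_BGR2HSV)
    m=(cv2.inRange(i,(0,150,100),(8,255,255))|cv2.inRange(i,(172,150,100),(180,255,255)))
    n,_,st,ce=cv2.connectedComponentsWithStats(m); print(c,[(st[k],ce[k]) for k in range(1,n) if 8<st[k][4]<400])
C=np.array([.572,.330]);P=np.array([.4365,.0175]);M=np.array([.496,.178])
ex=(C-P)/np.linalg.norm(C-P);ey=np.array([-ex[1],ex[0]])
own=lambda p:((np.array(p)-C)@ex,(np.array(p)-C)@ey)
print('ex',ex,'mill own',own(M),'shut own',own(S[:2]),'light own',own(L[:2]),np.linalg.norm(C-P))
for n,p in dict(edge1=(140+220*.45,100+432*.45),edge2=(140+330*.45,100+434*.45),sinkR=(140+150*.45,100+300*.45),sinkB=(140+100*.45,100+378*.45),foot=(140+230*.45,100+330*.45)).items(): 
    w=onz('top',p,0);print(n,w,own(w[:2]))
for a in range(0,180,15):
    q=R.from_euler('zx',[a,180],degrees=True).as_quat()
    r=[inverse_kinematics([*p,z],q) for p,z in((M,.138),(M,.30),((.39,.31),.14),((.39,.31),.30))]
    print(a,[None if x is None else np.round(x,2) for x in r])
look=np.array([-ex[0],-ex[1],0]);eyy=np.array([*ey,0])
for t in(30,40,45,50):
  ax=np.array([0,0,1])*np.cos(np.radians(t))+look*np.sin(np.radians(t))
  for s in range(0,360,45):
    z=-ax;y0=eyy;x0=np.cross(y0,z);y=np.cos(np.radians(s))*y0+np.sin(np.radians(s))*x0;x=np.cross(y,z)
    q=R.from_matrix(np.c_[x,y,z]).as_quat()
    k=inverse_kinematics(S+ax*.06,q)
    print(t,s,None if k is None else np.round(k,2))
E
python3 b.py
```

```text
shutter [0.515 0.306 0.253] 0.001314827978694108 light [0.554 0.287 0.323] 0.004973941180053369
scene [(array([254, 112,   6,   6,  32], dtype=int32), array([256.625, 114.656])), (array([256, 249,   7,   4,  17], dtype=int32), array([259.294, 250.706])), (array([265, 248,   7,   3,  16], dtype=int32), array([267.562, 248.938])), (array([270, 250,   7,   4,  18], dtype=int32), array([273.167, 251.944])), (array([253, 255,  25,  25, 380], dtype=int32), array([265.339, 265.584]))]
top [(array([237, 230,   8,   8,  39], dtype=int32), array([240.59 , 233.385])), (array([323, 253,  13,  20, 109], dtype=int32), array([327.872, 261.037])), (array([332, 254,  11,  19,  98], dtype=int32), array([338.071, 264.571])), (array([345, 256,  22,  22, 270], dtype=int32), array([354.993, 266.581]))]
ex [0.398 0.917] mill own (np.float64(-0.1696887032890747), np.float64(0.009259804321494517)) shut own (np.float64(-0.04489526120736721), np.float64(0.04300176730328259)) light own (np.float64(-0.04637471156571082), np.float64(-0.00042133255925865096)) 0.3406119492912719
edge1 [0.347 0.343 0.   ] (np.float6
[... 4088 characters left out ...]
-0.58  2.15 -1.    0.71 -2.32]
45 90 [ 0.44  0.02 -0.7   2.14 -1.    0.71 -1.54]
45 135 [ 0.61  0.03 -0.87  2.14 -0.98  0.7  -0.76]
45 180 [ 0.72  0.04 -0.98  2.13 -0.97  0.7   0.02]
45 225 [ 0.69  0.04 -0.95  2.13 -0.97  0.7   0.81]
45 270 [ 0.43  0.02 -0.69  2.14 -1.    0.71  1.6 ]
45 315 [ 1.02  0.09 -1.29  2.13 -0.9   0.66  2.33]
50 0 None
50 45 [ 0.31  0.02 -0.53  2.19 -1.18  0.72 -2.12]
50 90 [ 0.42  0.03 -0.64  2.19 -1.18  0.72 -1.34]
50 135 [ 0.6   0.04 -0.82  2.18 -1.16  0.71 -0.56]
50 180 [ 0.71  0.05 -0.94  2.18 -1.15  0.7   0.22]
50 225 [ 0.68  0.05 -0.9   2.18 -1.15  0.7   1.01]
50 270 [ 0.39  0.03 -0.61  2.19 -1.18  0.72  1.8 ]
50 315 [ 1.04  0.12 -1.28  2.17 -1.07  0.66  2.53]
```

```bash
cat > c.py <<'E'
from h import *
np.set_printoptions(precision=3,suppress=True)
move_j([-.25,.1,0,1.85,0,np.pi-1.95,0.]); print(read_eef_pos(),read_time_s())
q=R.from_euler('zx',[105,180],degrees=True).as_quat()
move_ptp([.496,.178,.28],q); print(read_qpos(),read_eef_pos(),read_time_s())
movel([.496,.178,.141],q,speed=.12); print(read_ft_force())
move_gripper(0.03,30); print('gap',read_finger_gap(),read_eef_pos(),read_time_s())
snap('top','t1.png'); snap('scene','s1.png')
a=cv2.imread('pics/s1.png')[80:300,170:400];b=cv2.imread('pics/t1.png')[130:350,190:420]
cv2.imwrite('pics/m1.png',cv2.resize(np.hstack([a,b]),(800,383),interpolation=cv2.INTER_CUBIC))
E
python3 c.py
```

```text
[0.514 0.087 0.297] 3.7
[-0.219  0.136 -0.221  1.849  0.032  1.16   2.429] [0.496 0.178 0.28 ] 5.7833
[-0.264 -0.45   0.354]
gap 0.046646214392927786 [0.497 0.179 0.142] 7.5417
```

View pics/m1.png

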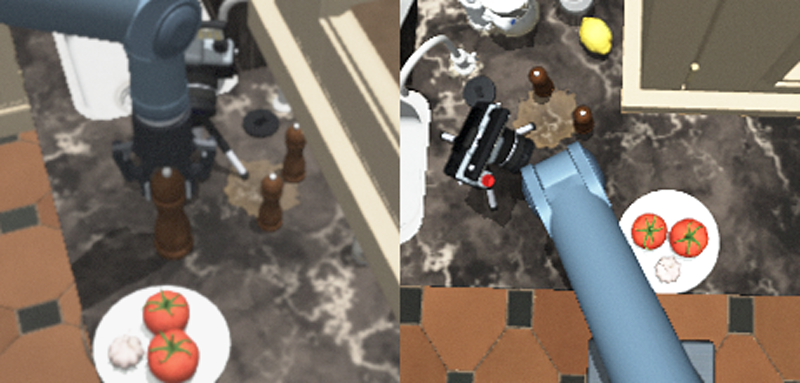

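```bash
python3 - <<'E'
from h import *
np.set_printoptions(precision=3,suppress=True)
print(tri((265.5,179),(289,244)),onz('scene',(265.5,179),.168),onz('top',(289,244),.168))
print(tri((269,221),(293,247)), proj('scene',np.array([.497,.179,.168])))
a=cv2.imread('pics/s1.png')[150:250,220:320];cv2.imwrite('pics/m2.png',cv2.resize(a,(600,600),interpolation=cv2.INTER_CUBIC))
E
```

```text
(array([0.497, 0.184, 0.164]), np.float64(0.0005174311188377791)) [0.496 0.181 0.168] [0.497 0.184 0.168]
(array([ 0.497,  0.181, -0.001]), np.float64(0.004106786812795013)) [266.169 179.396]
```

View pics/m2.png

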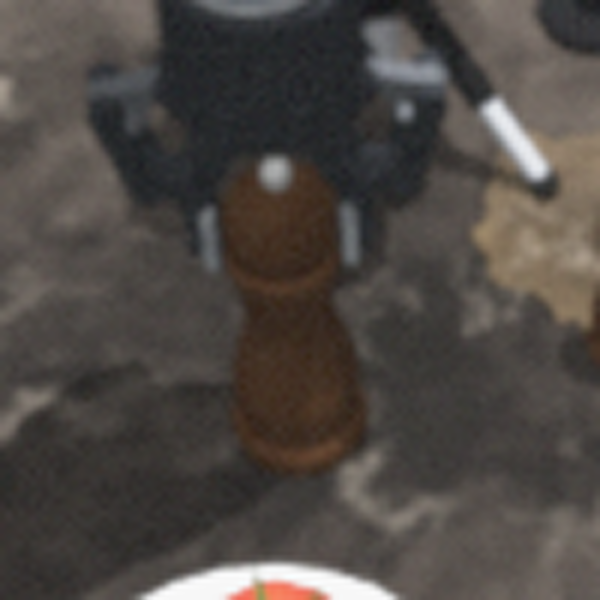

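The crop shows both fingers either side of the mill's head, and the knob position matches. The grasp is good, so I carry it now.

```bash
cat > d.py <<'E'
from h import *
np.set_printoptions(precision=3,suppress=True)
move_gripper(0.02,45)
p=np.array(read_eef_pos());z0=p[2]
movel([p[0],p[1],z0+.03],speed=.1); print('lift',read_ft_force(),read_finger_gap())
movel([.395,.22,z0+.03],speed=.12)
movel([.395,.38,z0+.03],speed=.12)
movel([.395,.38,z0+.003],speed=.05)
f0=read_ft_force();z=z0+.003
for i in range(6):
    z-=.001; movel([.395,.38,z],speed=.02); f=read_ft_force()
    if f[2]-f0[2]>3: break
print('down',z-z0,f,read_finger_gap())
move_gripper(.075); pause(.2)
movel([.395,.38,.28],speed=.15); print(read_time_s(),read_qpos())
snap('top','t2.png'); snap('scene','s2.png')
print([(np.round(x['at']),onz('scene',x['at'],0)) for x in tip_of('scene','pepper_mill')])
a=cv2.imread('pics/s2.png')[80:300,170:400];b=cv2.imread('pics/t2.png')[130:350,190:420]
cv2.imwrite('pics/m3.png',cv2.resize(np.hstack([a,b]),(800,383),interpolation=cv2.INTER_CUBIC))
E
python3 d.py
```

```text
lift [-0.79   0.223 -2.627] 0.04595678690067972
down -0.0010000000000000009 [-0.296 -0.538  4.105] 0.04586367398822569
14.225 [-0.507  0.19  -0.374  1.797  0.074  1.171  1.976]
[(array([338., 179.]), array([0.714, 0.259, 0.   ])), (array([323., 207.]), array([0.643, 0.178, 0.   ])), (array([216., 175.]), array([0.397, 0.376, 0.   ]))]
```

View pics/m3.png

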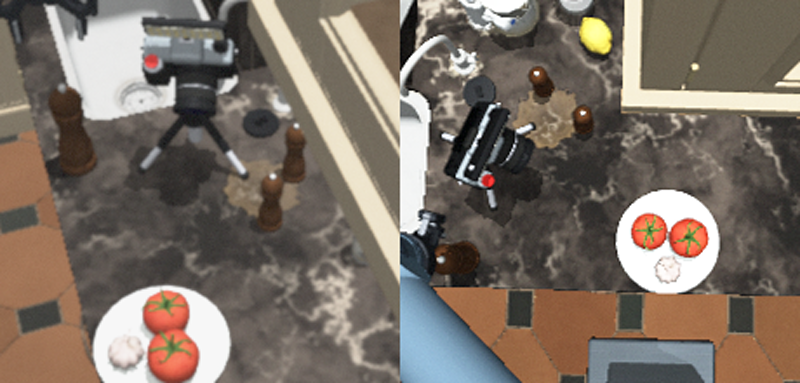

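The mill stands upright at about (0.397, 0.376), own y ≈ +0.18, well out of the picture. The clock is at 14 s. Now I go to the pre-press pose in front of the light panel.

```bash
cat > g.py <<'E'
from h import *
S=tri((256.8,114.9),(240.6,233.5))[0]
ex=np.array([.398,.917,0]);ex/=np.linalg.norm(ex);ey=np.array([-ex[1],ex[0],0]);up=np.array([0,0,1.])
axis=lambda t:up*np.cos(np.radians(t))-ex*np.sin(np.radians(t))
n=axis(30);T=axis(40)                       # button axis; tool leans 10 deg farther forward
fwd=np.cross(ey,-T); fwd*=np.sign(fwd@-ex)   # across the tool, toward where the camera looks
bf=np.cross(ey,n); bf*=np.sign(bf@-ex)
Q=R.from_matrix(np.c_[np.cross(-ey,-T),-ey,-T]).as_quat()
TC=S+bf*.004-fwd*.011+T*.019                 # TCP with front edge of the tips on the button
E
cat > e.py <<'E'
from g import *
np.set_printoptions(precision=3,suppress=True)
print('S',S,'TC',TC)
movel([.42,.17,.34],speed=.25)
move_gripper(0.0,30)
move_ptp(TC+n*.05,Q); print(read_qpos(),read_eef_pos(),TC+n*.05,read_time_s())
movel(TC+n*.018,Q,speed=.08); print(read_ft_force(),read_time_s())
snap('scene','s3.png');snap('top','t3.png')
a=cv2.imread('pics/s3.png')[60:190,190:330];b=cv2.imread('pics/t3.png')[170:300,190:330]
cv2.imwrite('pics/m4.png',cv2.resize(np.hstack([a,b]),(800,371),interpolation=cv2.INTER_CUBIC))
E
python3 e.py
```

```text
S [0.514 0.305 0.255] TC [0.511 0.298 0.275]
[ 0.305 -0.003 -0.613  2.067 -0.798  0.746 -0.206] [0.501 0.276 0.318] [0.501 0.275 0.318] 18.35
[-0.073  0.105 -0.324] 18.9
```

View pics/m4.png

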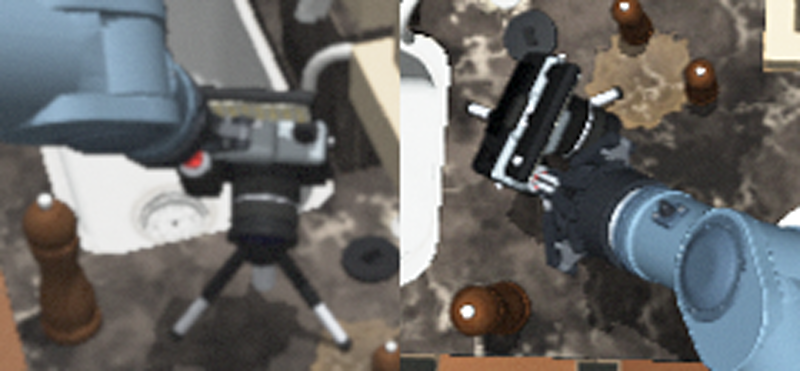

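The top view shows the closed tips right over the red button, and the hand is clear of the panel. Now the force-guided press.

```bash
cat > f.py <<'E'
from g import *
f0=np.mean([read_ft_force() for _ in range(3)],0)
F=lambda:float((np.array(read_ft_force())-f0)@n)
d=.018;log=[]
def step(dd):
    global d
    d-=dd; movel(TC+n*d,Q,speed=.02); f=F(); log.append((round(d*1e3,1),round(f,2))); return f
f=0
while f<.7 and d>-.012: f=step(.001)
c=d
while .7<=f<3.3 and c-d<.008: f=step(.0004)
print(log,read_time_s()); log=[]
ok=2.7<f<5.8
if ok:
    t=read_time_s()
    while read_time_s()-t<1.1: pause(.2); log.append(round(F(),2))
    print('hold',log,read_time_s()-t); log=[]
    c=d
    while f<11 and c-d<.009: f=step(.0007)
    pause(.2); print('full',log,F(),read_time_s())
    movel(TC+n*.06,Q,speed=.08)
    print('off',F(),read_time_s())
E
python3 f.py
```

```text
[(17.0, -0.49), (16.0, -1.33), (15.0, -0.36), (14.0, -0.48), (13.0, -0.06), (12.0, -0.21), (11.0, -1.36), (10.0, -1.71), (9.0, -0.76), (8.0, -0.77), (7.0, -1.44), (6.0, -1.01), (5.0, -1.39), (4.0, -0.02), (3.0, -0.89), (2.0, -0.8), (1.0, -0.39), (-0.0, 0.56), (-1.0, 0.63), (-2.0, 1.95), (-2.4, 3.23), (-2.8, 4.45)] 24.5
hold [4.72, 5.85, 5.4, 5.62, 5.51, 4.51] 1.1999999999999993
full [(-3.5, 5.59), (-4.2, 5.17), (-4.9, 5.42), (-5.6, 6.81), (-6.3, 7.07), (-7.0, 8.74), (-7.7, 14.17)] 14.35610140999925 27.65
off -1.0802237297702904 28.65
```

```bash
cat > z.py <<'E'
from g import *
p=np.array(read_eef_pos()); movel(p+np.array([-.06,-.12,.06]),speed=.15)
print(read_ft_force(),read_time_s(),read_qpos())
snap('scene','s4.png');snap('top','t4.png')
a=cv2.imread('pics/s4.png')[60:300,170:400];b=cv2.imread('pics/t4.png')[120:360,190:420]
cv2.imwrite('pics/m5.png',cv2.resize(np.hstack([a,b]),(800,417),interpolation=cv2.INTER_CUBIC))
E
python3 z.py
```

```text
[ 0.51055965 -0.5539231  -0.19997422] 29.775 [ 0.44325381 -0.24550247 -0.40256339  2.11906811 -0.8437799   1.12040117
 -0.03359621]
```

View pics/m5.png

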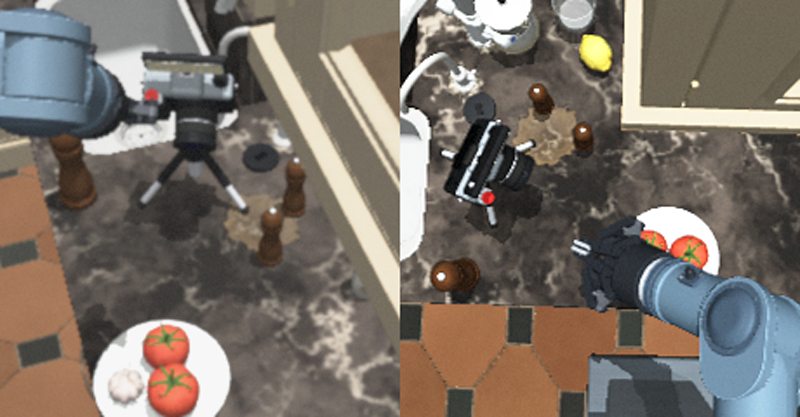

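The mill stands upright beside the camera. The plate, food and camera look unchanged, the button is up again, and the hand is clear of everything.

```bash
python3 -c "
from bench import *
sign_off(); print(read_time_s())"
```

```text
the job is handed in; nothing more can be done
the job is handed in; nothing more can be done
```

The picture is taken and the job is handed in, with one check borderline: the force at the halfway hold. The clock read about 30 s of the 54 s allowed at the last reading before hand-in.

- **Pepper mill:** the large pepper mill was the one blocking the view. It now stands upright on the free worktop beside the camera, at about (0.397, 0.376). That is about 18 cm to the camera's right, so outside the 11 cm picture limit.
- **Shutter press:** I pressed the button along its axis with the closed fingertips, held it for 1.2 s, pushed it fully down (about 14 N, past the 8 N needed), then let it go.
- **Final pictures:** the mill is upright, and the button, camera, plate and food look undisturbed. The gripper touches nothing. The two jars never showed in either camera, so I could not check them, but the arm did not work near the hidden area.
- **Borderline check:** the force at the halfway hold read 4.5–5.9 N. The sensor was noisy and probably read about 0.8 N low, so the true force was about 6 N, right where the second stage starts to move. I estimate that stage gave at most about 0.4 mm of its 4 mm during the hold. I did not press again, because that would have taken a second picture.

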